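# Change the roll in the foil dispenser

### The arm

A 6-joint arm with a two-finger parallel gripper is mounted at the origin on a cart in front of the work surface, level with it; the furniture and walls round the work are solid. World frame = base frame: x ahead of the robot, y to its left, z up, the work surface at z = 0. Lengths are in m, angles in rad, forces in N, time in s.
With the tool pointing down it reaches from about 0.325 to 0.875 m from the base axis. Payload 4.4 kg.
Tool frame: the origin (TCP) lies between the finger pads; the fingertips stand 14 mm ahead of it and the grasp point (between the pads) lies 5 mm behind it; z points along the fingers, y is the line along which they close (so a half turn about z gives the same grasp; the last joint's range is limited). The gripper opens to 85 mm and grips with 20 to 120 N. Pads are 22 mm wide; open, the fingers measure 114 mm over their backs; the gripper's body (76 mm by 85 mm) begins 54 mm behind the grasp point. The pads swing forward as they close: fully open they stand 13 mm farther back than shut.
Start: joints at [0.97, 0.207, 1.542, -0, 1.393, -0.15], TCP at [0.251, 0.518, 0.213] pointing down, gripper open.
Joint ranges: [-2.73, 2.73], [-0.86, 2.22], [0.23, 2.46], [-1.11, 4.25], [0.08, 2.63], [-2.82, 2.82]. Speed limits (rad/s): [2.79, 2.79, 3.14, 3.14, 3.14, 3.14].

### API

Orientations are given as [roll, pitch, yaw] about the fixed x, y, z axes, in that order (R = Rz(yaw) Ry(pitch) Rx(roll)).
In Python, from bench import robot gives the robot as it stands.
- The arm moves only by the shell command python3 -m handwheel 'ROWS'. ROWS is JSON, a list of rows, each an object with "twist": the turn, a rotation vector about the tool's x, y, z in rad, a list of three; "linear": the shift along the tool's x, y, z in m, a list of three; "hand": the closure, from -1 (fully open) to 1 (shut). A call has 1 to 12 rows; each row is the pose to reach, as a shift and turn from the pose commanded when the call began, along the tool's axes at that moment; what a row does not reach only later rows make up. A row lasts 1/12 s, in which the tool goes at most 41.7 mm and 7.16 degrees, less where a joint would pass 70% of its speed; a pose out of reach is approached as far as the arm can. A call with a gripper value outside its range is refused whole. The fingers move at their own pace and stop on an object; the grip force is fixed at half the most. Time passes only in rows, so rows that repeat a pose let the fingers close. It gives the time, the measured TCP pose, the force, the opening and the grip force at its end, in the units of the state.
- robot.sense(): the state, without advancing time (a new reading comes with each control period).
- robot.camera(name): name is "scene" or "top" or "wrist"; returns a dict with "img" (420x560x3 uint8, red, green, blue), "intrinsics" (3x3 intrinsics, pixels), "k1" (the pictures are not rectified: a ray, as slopes to the right and down, at radius r is drawn at 1 + k1 r^2 times it, then the intrinsics apply), "position" and "rotation" of the camera in the world. Camera axes: x right, y down, z forward; pixel columns grow to the right and rows downward; lengths in m; the calibration is good to about 2 mm. A picture is of the moment at which its call begins. There is no depth.
- robot.close_job(): hands the job in; it is judged then, once.
The state is a dict: "time": time; "joint_positions": joint angles; "joint_vel": joint speeds; "tau": joint torques, N m; "position": TCP position; "eef_rot": TCP orientation; "force": force on the tool from outside, world axes, zero at the start; "torque": the same for the moment, N m; "finger_gap": finger opening in m; "grasp_force": force on a finger pad.
Only numpy, scipy, OpenCV 4.12 (cv2) and the standard library are available. Lean on these libraries where they do the work, as an engineer would, in place of code of your own. Each camera call takes 0.05 s, during which the arm holds its last target. There are 200 camera calls.

### The job

The foil in the dispenser has run out. Pull the spent cardboard core up out of its spring clips and put it in the open cardboard carton, then press the fresh full-width foil roll down between the clips until both ends have snapped home in their cradles, and only then shut the dispenser's lid fully (do not force the roll in with the lid). Leave the short roll where it lies and do not knock over or shove the tall dark-capped bottle or the spice jar standing at the back.

Things in the scene. Friction and masses are not known exactly. Their poses are not given: they have to be found in the camera images.
- dispenser: Foil dispenser, a fixed light bamboo trough, 240 mm long (its y), 150 mm deep (its x); end panels (10 mm) and back (8 mm) 80 mm high, front (its -x side, facing the robot) only 26 mm high. Inside 134 mm front to back, 220 mm between end panels, floor 10 mm up. Origin: centre of the underside, on the worktop
- seat (a point): Middle of the axis of a roll seated home: 46 mm above the worktop, mid length of the dispenser, 8 mm in front (-x) of its middle; axes as the dispenser's (y along the roll). The roll's 28 mm plugs rest in two steel V cradles (8 mm thick, 90 degree V open upward) at y = +77 and -77 mm
- nose_left (a point): Rounded nose of the steel spring clip at the dispenser's +y end, 24 mm wide, 57 mm above the worktop (11 mm above a seated roll's axis), flared above, top 76 mm up; it springs outward (+y). Empty, the two noses are 170 mm apart; a roll's ends must spread them to 180 mm: about 7 to 15 N straight down (or up, to take a roll out)
- nose_right (a point): The same nose at the -y end, springing towards -y. A pressed roll meets the clips about 23 mm above its seat and snaps home in the last 10 mm
- spent_core: Spent core: bare brown cardboard tube, 34 mm diameter, 136 mm long, a black plug in each end, 180 mm over all, 60 g. It starts clipped in the dispenser. Each plug is 28 mm in diameter for 16 mm, then tapers to 6 mm over its last 6 mm. Origin: on its axis at mid length; y along the axis (x and z point anywhere round it)
- foil_roll: Fresh full-width foil roll: silvery cylinder, 56 mm diameter, 136 mm long, with the same black tapered plugs as the core, 180 mm over all; the longer of the two rolls lying on the worktop. Origin: on its axis at mid length, 28 mm above the worktop; y along the axis. About 280 g. It can roll
- short_roll: Short roll of baking paper for another holder: off-white cylinder, 56 mm diameter, 88 mm long, with black plugs, 132 mm over all: too short for these clips. Leave it. Origin on its axis at mid length, y along the axis
- carton: Open cardboard carton for waste card, fixed, 225 mm (its x) by 130 mm (its y), 62 mm high, walls 3 mm, flaps folded down outside on three sides. Origin: centre of the underside
- carton_floor (a point): Centre of the carton's inner floor, 3 mm above the worktop; axes as the carton's
- lid (a joint): Lid angle in rad: 0 shut, 1.57 upright, 2.3 leaning farthest back. Starts leaning back. Stiff hinge: it stays where it is left and needs about 1 to 4 N at its edge to move
- lid_hinge (a point): On the lid's hinge axis (the axis is the dispenser's y), middle of the back edge, 81.5 mm above the worktop, 75 mm behind the dispenser's middle
- lid_edge (a point): Middle of the lid's free edge on its outer face (upper face when shut), 148 mm from the hinge axis. The lid is a 9 mm bamboo board 240 mm wide, outer face 7.5 mm outside the hinge axis; a 60 mm wide finger tab sticks out 8 mm farther, a 16 mm lip hangs from the inner face along this edge
- tall_bottle: Tall bottle with a dark cap, 64 mm diameter, 230 mm high, at the back, left of the dispenser. Origin: centre of its underside
- spice_jar: Spice jar, 41 mm diameter, 105 mm high, at the back. Origin: centre of its underside
Not all that is in view belongs to the job. What is shaped like the spent_core but yellow is not meant.

How it is judged:
On the way, in this order (a step that is already met when the one before it is completed fails the run):
1. the spent core has been pulled out of the clips, clear of the dispenser (distance between spent_core and seat above 0.1 m), for 0.1 s.
2. the fresh foil roll has snapped home between the clips while the lid is still open (x of foil_roll in the frame of seat between -0.004 and 0.004 m and y of foil_roll in the frame of seat between -0.006 and 0.006 m and z of foil_roll in the frame of seat between -0.0035 and 0.0035 m and angle between the y axis of foil_roll and the y axis of dispenser, either way round below 0.05 rad and value of joint lid above 0.8 rad), for 0.2 s.
At the end, for the whole second after the job is handed in: Foil roll home between the clips (middle within 4 mm across, 6 mm along, 3.5 mm in height of the seat; parallel within 0.05 rad), lid shut (under 0.06 rad), spent core in the carton (middle within 100 mm along, 55 mm across, under 40 mm over its floor), both at rest (x of foil_roll in the frame of seat between -0.004 and 0.004 m and y of foil_roll in the frame of seat between -0.006 and 0.006 m and z of foil_roll in the frame of seat between -0.0035 and 0.0035 m and angle between the y axis of foil_roll and the y axis of dispenser, either way round below 0.05 rad and x of spent_core in the frame of carton_floor between -0.1 and 0.1 m and y of spent_core in the frame of carton_floor between -0.055 and 0.055 m and z of spent_core in the frame of carton_floor below 0.04 m and value of joint lid below 0.06 rad and linear speed of each of foil_roll, spent_core below 0.02 m/s); the robot touches nothing.
It fails at once if the tall bottle is tipped over or shoved more than 40 mm (distance of tall_bottle from where it was at the start of the episode above 0.04 m or angle between tall_bottle's own z axis and vertical above 0.5 rad).
It fails at once if the spice jar is tipped over or shoved more than 40 mm (distance of spice_jar from where it was at the start of the episode above 0.04 m or angle between spice_jar's own z axis and vertical above 0.5 rad).
It fails at once if the short roll is moved more than 60 mm (distance of short_roll from where it was at the start of the episode above 0.06 m).
It also fails if it takes over 72 s, if anything falls off the work surface, if the arm or the gripper's body presses on something with over 40 N, if the wrist force passes 120 N, or if a joint passes its speed limit or range.

## Working session

There is one attempt and no reset: what is moved stays moved. The work goes in short steps, Python scripts to look and compute and a shell command to move; the robot and the scene stay as the last step left them, time stands still between calls to the robot, and variables do not carry over. Pictures are saved under pics/ and viewed, at most 10 in all, crops included, and the job is handed in when it is done.

```bash
mkdir -p pics; cat > h.py <<'E'
import numpy as np, cv2
from scipy.spatial.transform import Rotation as R
from bench import robot
def shot(n,f):
    c=robot.camera(n); cv2.imwrite(f'pics/{f}.png',cv2.cvtColor(c['img'],cv2.COLOR_RGB2BGR)); 
    np.savez(f'pics/{f}.npz',K=c['intrinsics'],k1=c['k1'],p=c['position'],R=c['rotation']); return c
def ray(f,uv):
    d=np.load(f'pics/{f}.npz'); K=d['K']; s=np.array([(uv[0]-K[0,2])/K[0,0],(uv[1]-K[1,2])/K[1,1]]); q=s.copy()
    for _ in range(20): q=s/(1+float(d['k1'])*(q@q))
    r=d['R']
    if r.shape!=(3,3): r=R.from_euler('xyz',r).as_matrix()
    return d['p'],r@np.array([q[0],q[1],1])
def at(f,uv,z):
    p,v=ray(f,uv); return p+v*(z-p[2])/v[2]
def proj(f,P):
    d=np.load(f'pics/{f}.npz'); r=d['R']
    if r.shape!=(3,3): r=R.from_euler('xyz',r).as_matrix()
    q=r.T@(np.array(P)-d['p']); q=q[:2]/q[2]; q=q*(1+float(d['k1'])*(q@q)); return d['K'][:2,:2]@q+d['K'][:2,2]
E
python3 - <<'E'
from h import *
np.set_printoptions(precision=4,suppress=True)
for n in('top','scene'): c=shot(n,n+'0'); print(c['position'],c['rotation'],c['intrinsics'],c['k1'])
print(robot.sense())
a=cv2.imread('pics/top0.png')
E
```

```text
[0.4469 0.1818 1.1257] [-3.0046 -0.0292 -1.5459] [[471.0668   0.     281.4138]
 [  0.     471.0668 213.8078]
 [  0.       0.       1.    ]] -0.06927595251504583
[ 0.0902 -0.2902  0.6813] [-2.2806 -0.0216 -0.8191] [[427.6808   0.     277.5867]
 [  0.     427.6808 210.4337]
 [  0.       0.       1.    ]] -0.13696414853073416
{'time': 0.1, 'joint_positions': array([ 0.9695,  0.2073,  1.5428,  0.    ,  1.3935, -0.1505]), 'joint_vel': array([-0.0007, -0.0022, -0.0037,  0.0022, -0.0009, -0.0001]), 'tau': array([  0.0001, -38.4094, -29.2549,  -0.0002,   0.0049,  -0.    ]), 'position': array([0.2501, 0.5169, 0.2119]), 'eef_rot': array([-3.1395, -0.0003,  2.6908]), 'force': array([-0.4792, -0.3575, -0.3227]), 'torque': array([-0.0207, -0.0027, -0.0267]), 'grasp_force': 0.0, 'finger_gap': 0.08538885521004773}
```

View pics/top0.png

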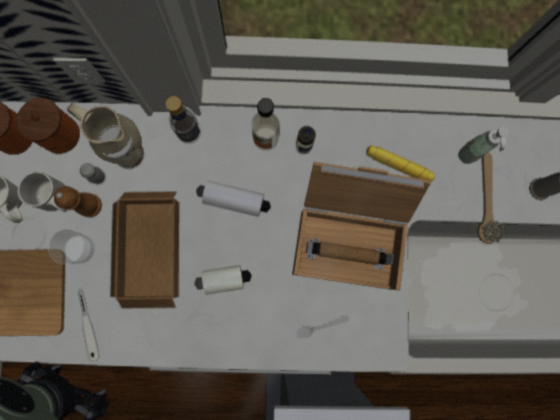

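View pics/scene0.png

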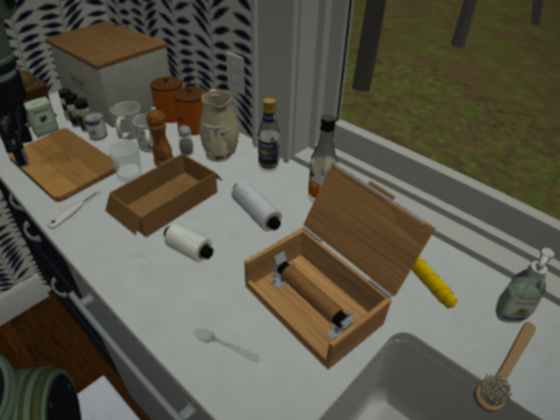

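The top view shows the brown core in the dispenser at (350,252), foil roll at (233,198), short roll at (223,280), carton at (146,248), bottle at (265,120), jar at (306,138), and a yellow tube at (400,163). 
Candidates for the core are the brown tube (350,252) and the yellow tube (400,163), so brown. For the foil roll they are silver and longer (233,198) and off-white and short (223,280), so silver. A close crop will check both choices.

```bash
python3 - <<'E'
from h import *
a=cv2.imread('pics/top0.png')[150:300,190:440]
cv2.imwrite('pics/c1.png',cv2.resize(cv2.convertScaleAbs(a,alpha=1.3,beta=10),None,fx=3.2,fy=3.2,interpolation=cv2.INTER_CUBIC))
E
```

```text
(no output)
```

View pics/c1.png

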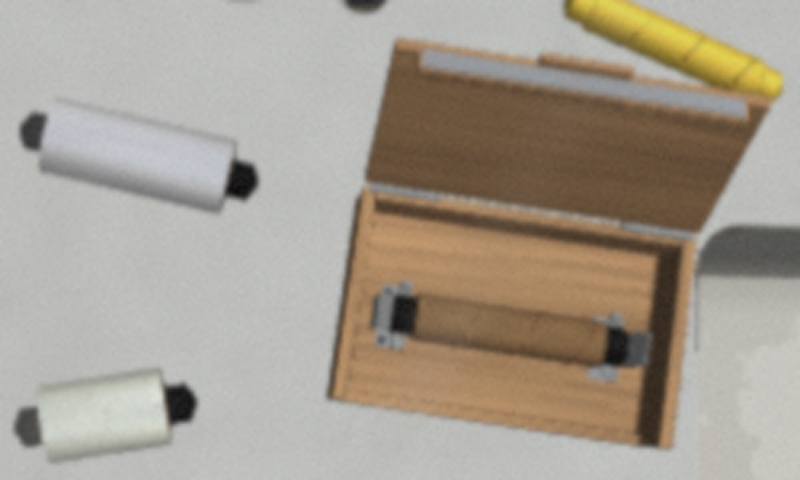

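```bash
python3 - <<'E'
from h import *
np.set_printoptions(precision=4,suppress=True)
g=lambda u,v:(190+u/3.2,150+v/3.2)
def seg(n,a,b,z):
    A,B=at('top0',a,z),at('top0',b,z); d=A-B; print(n,A[:2],B[:2],'mid',(A+B)[:2]/2,'len',np.linalg.norm(d),'yawY',np.degrees(np.arctan2(-d[0],d[1])))
seg('core',g(415,317),g(606,342),.046)
seg('coretips',g(381,312),g(643,348),.046)
seg('foil',g(47,136),g(228,176),.028)
seg('foiltips',g(20,131),g(258,181),.028)
seg('short',g(47,423),g(165,404),.028)
seg('frontcorners80',g(332,400),g(670,446),.08)
seg('backcorners',g(367,192),g(697,240),.08)
for n,a,b in [('cartL',(114,200),(113,300)),('cartR',(178,199),(178,298))]: seg(n,a,b,.062)
print('bottlecap',at('top0',(265,106),.23),'jar',at('top0',(306,131),.105), 'lidtabcrop',at('top0',g(586,60),.19))
E
```

```text
core [0.5174 0.064 ] [ 0.5028 -0.0746] mid [ 0.5101 -0.0053] len 0.13935841119759618 yawY -5.992444094119091
coretips [0.5203 0.0885] [ 0.4991 -0.1017] mid [ 0.5097 -0.0066] len 0.19136436160432244 yawY -6.358796237736824
foil [0.6446 0.336 ] [0.6187 0.2016] mid [0.6317 0.2688] len 0.1368902568770785 yawY -10.93485050767741
foiltips [0.6478 0.3561] [0.6156 0.1794] mid [0.6317 0.2677] len 0.17959867511801883 yawY -10.33183387314281
short [0.435  0.3263] [0.4509 0.2419] mid [0.443  0.2841] len 0.08588477166563037 yawY 10.67144584703706
frontcorners80 [0.4564 0.1243] [ 0.43   -0.1116] mid [0.4432 0.0063] len 0.23730076534565675 yawY -6.400729705532912
backcorners [0.602  0.1028] [ 0.5746 -0.1319] mid [ 0.5883 -0.0146] len 0.23628089724112483 yawY -6.671814924227051
cartL [0.6152 0.538 ] [0.3899 0.5245] mid [0.5026 0.5312] len 0.22567294170118996 yawY -86.59054753053773
cartR [0.6217 0.3914] [0.3988 0.3797] mid [0.5103 0.3855] len 0.22318497340748245 yawY -86.99082465621935
bottlecap [0.7865 0.1967 0.23  ] jar [0.7782 0.1048 0.105 ] lidtabcrop [ 0.6754 -0.0281  0.19  ]
```

The crop confirms it: the brown core is clipped in the dispenser, and the silver roll measures 137 mm body and 180 mm overall, so it is the full-width one. The core measured 139 mm, close to the stated 136. I'll hover over the core next.

```bash
cat >> h.py <<'E'
def go(*targets):
    s=robot.sense(); M=R.from_euler('xyz',s['eef_rot'])
    print('now',s['position'].round(4),np.degrees(s['eef_rot']).round(2),'f',s['force'].round(1),'gap',round(s['finger_gap'],4),'t',round(s['time'],2))
    for x,y,z,yaw in targets:
        T=R.from_euler('z',yaw,degrees=True)*R.from_euler('x',180,degrees=True)
        print('lin',M.inv().apply(np.array([x,y,z])-s['position']).round(4),'tw',(M.inv()*T).as_rotvec().round(3))
E
python3 -c "
from h import *
go((.5095,-.005,.16,83.6))"
```

```text
now [0.2501 0.5169 0.2119] [-1.7988e+02 -2.0000e-02  1.5417e+02] f [-0.5 -0.4 -0.3] gap 0.0854 t 0.1
lin [-0.4609 -0.3567  0.0525] tw [-2.000e-03  1.000e-03  1.232e+00]
```

```bash
python3 -m handwheel '[{"linear":[-0.461,-0.357,0.0],"twist":[-0.002,0.001,1.232],"hand":-1},{"linear":[-0.461,-0.357,0.0],"twist":[-0.002,0.001,1.232],"hand":-1},{"linear":[-0.461,-0.357,0.0],"twist":[-0.002,0.001,1.232],"hand":-1},{"linear":[-0.461,-0.357,0.0],"twist":[-0.002,0.001,1.232],"hand":-1},{"linear":[-0.461,-0.357,0.0],"twist":[-0.002,0.001,1.232],"hand":-1},{"linear":[-0.461,-0.357,0.0],"twist":[-0.002,0.001,1.232],"hand":-1},{"linear":[-0.461,-0.357,0.0],"twist":[-0.002,0.001,1.232],"hand":-1},{"linear":[-0.461,-0.357,0.0],"twist":[-0.002,0.001,1.232],"hand":-1},{"linear":[-0.461,-0.357,0.0],"twist":[-0.002,0.001,1.232],"hand":-1},{"linear":[-0.461,-0.357,0.0],"twist":[-0.002,0.001,1.232],"hand":-1},{"linear":[-0.461,-0.357,0.0],"twist":[-0.002,0.001,1.232],"hand":-1},{"linear":[-0.461,-0.357,0.0],"twist":[-0.002,0.001,1.232],"hand":-1}]'
python3 -c "
from h import *
go((.5095,-.005,.21,83.6))"
```

```text
time: 1.1
position: [0.4731, 0.0678, 0.2128]
eef_rot: [3.141, -0.002, 1.458]
force: [2.2, 0.3, -0.2]
finger_gap: 0.0854
grasp_force: 0.0
now [0.4731 0.0678 0.2128] [ 1.7996e+02 -1.1000e-01  8.3560e+01] f [ 2.2  0.3 -0.2] gap 0.0854 t 1.1
lin [-0.0682  0.0443  0.0026] tw [ 0.001 -0.002 -0.001]
```

```bash
python3 -m handwheel '[{"linear":[-0.065,0.042,0.0],"twist":[0.001,-0.002,0],"hand":-1},{"linear":[-0.065,0.042,0.0],"twist":[0.001,-0.002,0],"hand":-1},{"linear":[-0.065,0.042,0.0],"twist":[0.001,-0.002,0],"hand":-1},{"linear":[-0.065,0.042,0.0],"twist":[0.001,-0.002,0],"hand":-1},{"linear":[-0.065,0.042,0.0],"twist":[0.001,-0.002,0],"hand":-1}]'
python3 -c "
from h import *
go((.5095,-.005,.036,83.6))
shot('wrist','w1')"
```

```text
time: 1.52
position: [0.5067, 0.0008, 0.2122]
eef_rot: [-3.14, -0.001, 1.458]
force: [0.6, 0.2, -0.8]
finger_gap: 0.0857
grasp_force: 0.0
now [0.5067 0.0008 0.2122] [-1.7989e+02 -3.0000e-02  8.3550e+01] f [ 0.6  0.2 -0.8] gap 0.0857 t 1.52
lin [-0.0055  0.0037  0.1762] tw [-0.002 -0.001 -0.001]
```

View pics/w1.png

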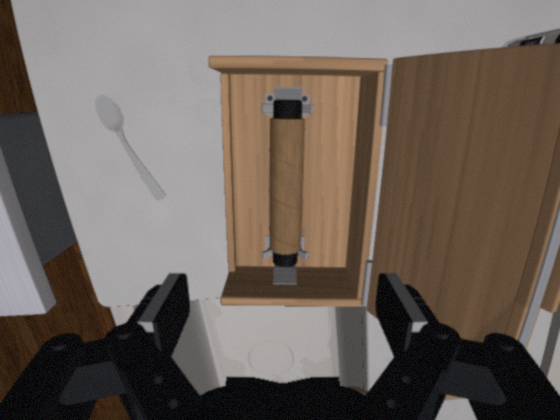

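The wrist view shows the brown core with its plug boundaries at (288,119) and (286,254), nearly vertical in the image, between clips at the top (289,97) and bottom (285,275).

```bash
python3 - <<'E'
from h import *
np.set_printoptions(precision=4,suppress=True)
def seg(n,a,b,z):
    A,B=at('w1',a,z),at('w1',b,z); d=A-B; print(n,A[:2],B[:2],'mid',(A+B)[:2]/2,'len',np.linalg.norm(d),'yawY',np.degrees(np.arctan2(-d[0],d[1])))
seg('core',(288,119),(286,254),.046)
seg('core top',(288,119),(286,254),.063)
go((.51,-.005,.036,83.6),(.51,-.005,.1,83.6))
E
```

```text
core [0.5192 0.0647] [ 0.5017 -0.0774] mid [ 0.5105 -0.0063] len 0.14320214581804336 yawY -7.044381790062634
core top [0.5191 0.0657] [ 0.5024 -0.0691] mid [ 0.5108 -0.0017] len 0.13577555946682326 yawY -7.044381790062656
now [0.5066 0.0013 0.2123] [-179.91   -0.02   83.62] f [ 0.6  0.1 -0.1] gap 0.0853 t 1.57
lin [-0.006   0.0043  0.1763] tw [-0.002 -0.     0.   ]
lin [-0.006   0.0042  0.1123] tw [-0.002 -0.     0.   ]
```

```bash
python3 -m handwheel '[{"linear":[-0.005,0.004,0.04],"twist":[0,0,0.004],"hand":-0.4},{"linear":[-0.005,0.004,0.08],"twist":[0,0,0.004],"hand":-0.4},{"linear":[-0.005,0.004,0.10],"twist":[0,0,0.004],"hand":-0.4},{"linear":[-0.005,0.004,0.12],"twist":[0,0,0.004],"hand":-0.4},{"linear":[-0.005,0.004,0.14],"twist":[0,0,0.004],"hand":-0.4},{"linear":[-0.005,0.004,0.16],"twist":[0,0,0.004],"hand":-0.4},{"linear":[-0.005,0.004,0.176],"twist":[0,0,0.004],"hand":-0.4},{"linear":[-0.005,0.004,0.176],"twist":[0,0,0.004],"hand":-0.4}]'
python3 -c "
from h import *
go((.5105,-.003,.036,83.5))"
```

```text
time: 2.23
position: [0.5068, -0.0026, 0.0335]
eef_rot: [-3.134, -0.001, 1.457]
force: [-1.7, -0.4, 0.3]
finger_gap: 0.0599
grasp_force: 0.0
now [ 0.5068 -0.0026  0.0335] [-1.7954e+02 -3.0000e-02  8.3510e+01] f [-1.7 -0.4  0.3] gap 0.0599 t 2.23
lin [ 0.      0.0037 -0.0025] tw [-0.008 -0.001  0.   ]
```

```bash
python3 -m handwheel '[{"linear":[0,0.002,-0.002],"twist":[0,0,0],"hand":1},{"linear":[0,0.002,-0.002],"twist":[0,0,0],"hand":1},{"linear":[0,0.002,-0.002],"twist":[0,0,0],"hand":1},{"linear":[0,0.002,-0.002],"twist":[0,0,0],"hand":1},{"linear":[0,0.002,-0.002],"twist":[0,0,0],"hand":1},{"linear":[0,0.002,-0.002],"twist":[0,0,0],"hand":1},{"linear":[0,0.002,-0.002],"twist":[0,0,0],"hand":1},{"linear":[0,0.002,-0.002],"twist":[0,0,0],"hand":1}]'
python3 -c "
from h import *
go((.5105,-.003,.036,83.5))"
```

```text
time: 2.9
position: [0.5139, -0.0049, 0.0455]
eef_rot: [3.141, 0.0, 1.456]
force: [-13.6, 2.0, 34.1]
finger_gap: 0.0002
grasp_force: 17.4
now [ 0.5139 -0.0049  0.0455] [1.7995e+02 1.0000e-02 8.3400e+01] f [-13.6   2.   34.1] gap 0.0002 t 2.9
lin [ 0.0015 -0.0036  0.0095] tw [ 0.001  0.    -0.002]
```

```bash
python3 - <<'E'
from h import *
shot('scene','s1')
shot('wrist','w2')
a=cv2.imread('pics/s1.png')[150:360,220:450]; b=cv2.imread('pics/w2.png')[60:420,100:460]
cv2.imwrite('pics/v1.png',cv2.convertScaleAbs(np.hstack([cv2.resize(a,(400,365)),cv2.resize(b,(365,365))]),alpha=1.4,beta=15))
E
```

```text
(no output)
```

View pics/v1.png

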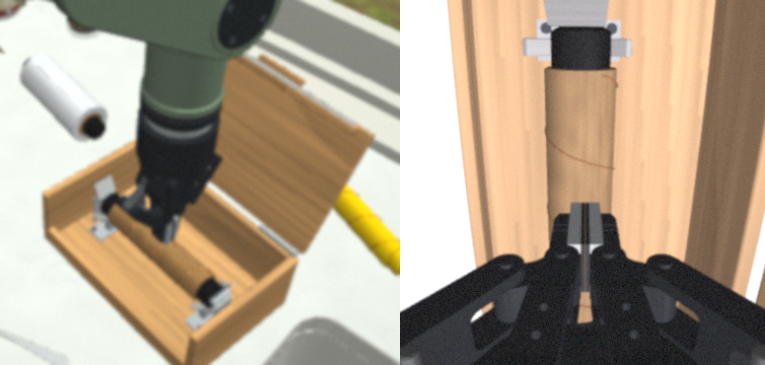

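```bash
python3 - <<'E'
from h import *
for z in (.02,.0315,.0455,.063,.08): print(z,proj('w2',(.5139,-.0049,z)),proj('s1',(.5139,-.0049,z)))
d=np.load('pics/w2.npz');print(d['p'],d['R'])
for y in (-.07,.0,.063): print(y,proj('w2',(.51+.115*y,y,.063)),proj('s1',(.51+.115*y,y,.063)))
E
```

```text
0.02 [282.32002939 240.69246849] [312.35142704 301.20577505]
0.0315 [282.34986676 248.71476328] [312.82175545 297.50251132]
0.0455 [282.39101438 259.77650425] [313.40577773 292.89275482]
0.063 [282.45168904 276.08450152] [314.15400117 286.96863743]
0.08 [282.52338217 295.34899586] [314.9008462  281.03489355]
[0.52318716 0.07762968 0.20704925] [ 2.81649689e+00 -1.29076694e-03 -1.15547566e-01]
-0.07 [274.74392097 377.56646989] [338.22961123 310.64474536]
0.0 [273.38473445 268.15983496] [310.77343353 286.72625537]
0.063 [271.97564019 136.25072823] [288.11547977 266.91285344]
```

```bash
python3 - <<'E'
from h import *
a=cv2.imread('pics/s1.png')[220:320,260:390]
cv2.imwrite('pics/v2.png',cv2.convertScaleAbs(cv2.resize(a,None,fx=6,fy=6,interpolation=cv2.INTER_CUBIC),alpha=1.6,beta=25))
E
```

```text
(no output)
```

View pics/v2.png

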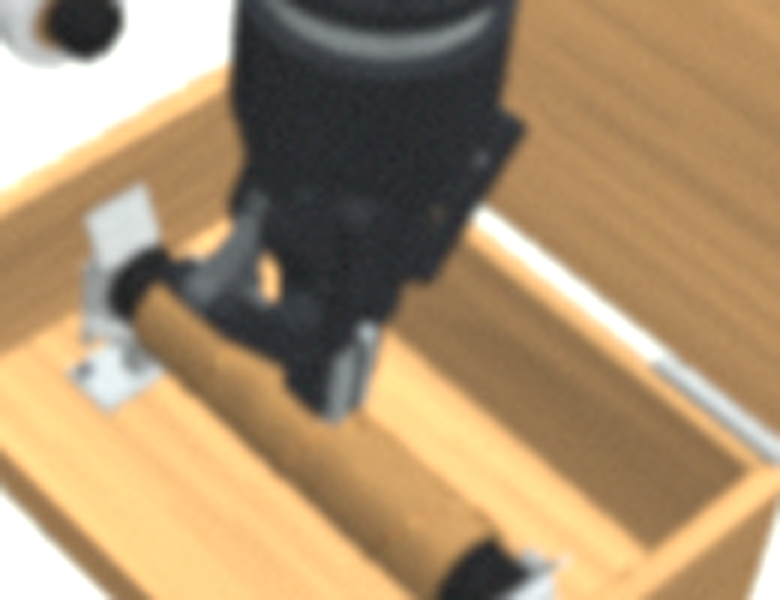

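The core is still clipped. The closed fingers are standing on top of it, tip at about (317,290) in the scene picture. That doesn't match the reported height, so I'll check the wrist camera's geometry.

```bash
python3 - <<'E'
from h import *
for f in('w1','w2'):
    d=np.load(f'pics/{f}.npz'); print(f,d['K'][0],d['p'],np.degrees(d['R']),d['k1'])
# predicted core width in w2, given pose
ax=np.array([np.sin(np.radians(6.6)),np.cos(np.radians(6.6)),0]);ex=np.array([ax[1],-ax[0],0])
for f in('w1','w2'):
  for t in(.0,.03,.06):
    c=np.array([.5108,-.002,.046])+t*ax
    print(f,t,proj(f,c+.017*ex),proj(f,c-.017*ex))
im=cv2.imread('pics/w2.png')
for r in (150,180,210): print(r,[tuple(int(k) for k in im[r,c]) for c in range(228,330,6)])
E
```

```text
w1 [331.02226958   0.         282.24173163] [0.51628968 0.08314293 0.3738002 ] [ 1.61413119e+02  9.33100545e-02 -6.47565184e+00] -0.07938762438037979
w2 [331.02226958   0.         282.24173163] [0.52318716 0.07762968 0.20704925] [ 1.61373385e+02 -7.39554981e-02 -6.62038789e+00] -0.07938762438037979
w1 0.0 [303.47032955 186.75102321] [270.17925683 186.66216952]
w1 0.03 [304.11851717 157.50986772] [269.91353666 157.41420853]
w1 0.06 [304.77227606 126.73268398] [269.65013201 126.62920937]
w2 0.0 [307.55933827 255.9657927 ] [244.59431512 255.99642583]
w2 0.03 [309.01481542 202.92150267] [242.38001106 202.97430794]
w2 0.06 [310.51238473 143.63149892] [240.09810446 143.7158976 ]
150 [(103, 132, 166), (96, 124, 156), (96, 126, 159), (52, 70, 88), (56, 79, 103), (72, 96, 123), (77, 104, 134), (79, 106, 134), (73, 101, 129), (76, 101, 129), (80, 108, 136), (79, 106, 137), (74, 102, 132), (75, 103, 131), (73, 98, 124), (100, 129, 163), (104, 135, 169)]
180 [(102, 133, 165), (94, 124, 156), (98, 127, 161), (44, 64, 82), (59, 81, 103), (68, 94, 118), (74, 103, 129), (76, 105, 131), (82, 110, 139), (78, 105, 135), (84, 113, 143), (80, 107, 137), (76, 102, 131), (71, 97, 125), (86, 115, 146), (97, 129, 161), (104, 136, 173)]
210 [(96, 126, 159), (98, 128, 159), (97, 124, 156), (46, 67, 86), (58, 79, 102), (62, 87, 117), (73, 100, 129), (77, 104, 134), (85, 114, 143), (80, 105, 133), (86, 114, 145), (82, 110, 140), (77, 107, 135), (67, 93, 120), (97, 127, 159), (99, 129, 163), (104, 137, 174)]
```

```bash
python3 - <<'E'
from h import *
d=np.load('pics/w1.npz')
ax=np.array([np.sin(np.radians(6.4)),np.cos(np.radians(6.4)),0]);ex=np.array([ax[1],-ax[0],0])
T=np.array([.5066,.0013,.2123])
for dz in(.014,.005,0,-.01,-.02,-.03):
  print('open tip fwd',dz,[proj('w1',T+s*.0427*ex+.011*ax-np.array([0,0,dz])).round() for s in(-1,1)])
T=np.array([.5139,-.0049,.0455])
for dz in(.014,.005,0,-.01,-.02,-.03):
  print('shut tip fwd',dz,[proj('w2',T+s*.008*ex+.011*ax-np.array([0,0,dz])).round() for s in(-1,1)])
a=cv2.imread('pics/w1.png')[250:420,60:480]; b=cv2.imread('pics/w2.png')[230:420,180:390]
cv2.imwrite('pics/v3.png',cv2.convertScaleAbs(np.vstack([cv2.resize(a,(700,283)),cv2.resize(b,(700,310))[:,:]]),alpha=1.6,beta=30))
E
```

```text
open tip fwd 0.014 [array([208., 230.]), array([356., 230.])]
open tip fwd 0.005 [array([204., 237.]), array([360., 237.])]
open tip fwd 0 [array([202., 240.]), array([362., 240.])]
open tip fwd -0.01 [array([198., 248.]), array([366., 248.])]
open tip fwd -0.02 [array([192., 257.]), array([371., 257.])]
open tip fwd -0.03 [array([187., 267.]), array([377., 267.])]
shut tip fwd 0.014 [array([268., 231.]), array([296., 231.])]
shut tip fwd 0.005 [array([268., 238.]), array([297., 237.])]
shut tip fwd 0 [array([267., 241.]), array([297., 241.])]
shut tip fwd -0.01 [array([266., 249.]), array([298., 249.])]
shut tip fwd -0.02 [array([266., 258.]), array([299., 258.])]
shut tip fwd -0.03 [array([265., 269.]), array([300., 269.])]
```

View pics/v3.png

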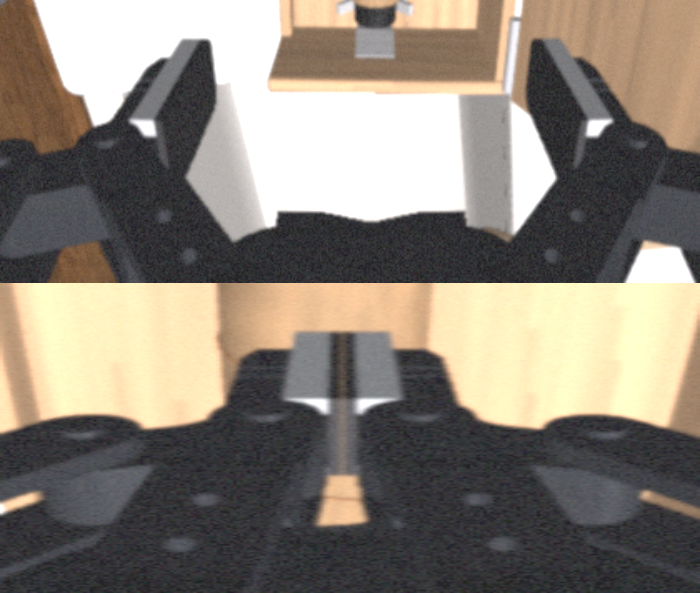

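Both wrist pictures put the fingertips about 20 mm (shut) to 35 mm (open) behind the reported TCP. The contact on top of the core agrees: tip at 63 mm while reported z was 45.5. So true tip height ≈ reported z + 18 mm shut, or + 31 mm open, and I'll use that. Lift and reopen first.

```bash
python3 -m handwheel '[{"linear":[0,0,-0.03],"twist":[0,0,0],"hand":0.8},{"linear":[0,0,-0.05],"twist":[0,0,0],"hand":-0.4},{"linear":[0,0,-0.05],"twist":[0,0,0],"hand":-0.4},{"linear":[0,0,-0.05],"twist":[0,0,0],"hand":-0.4},{"linear":[0,0,-0.05],"twist":[0,0,0],"hand":-0.4},{"linear":[0,0,-0.05],"twist":[0,0,0],"hand":-0.4},{"linear":[0,0,-0.05],"twist":[0,0,0],"hand":-0.4}]'
python3 -c "
from h import *
go((.512,-.003,.005,83.4))"
```

```text
time: 3.58
position: [0.5117, -0.005, 0.0876]
eef_rot: [-3.139, -0.0, 1.455]
force: [0.2, -0.7, -1.0]
finger_gap: 0.0597
grasp_force: 0.0
now [ 0.5117 -0.005   0.0876] [-179.85   -0.     83.35] f [ 0.2 -0.7 -1. ] gap 0.0597 t 3.58
lin [0.002  0.0003 0.0826] tw [-0.003 -0.    -0.001]
```

```bash
python3 -m handwheel '[{"linear":[0.002,0,0.03],"twist":[-0.003,0,0],"hand":-0.4},{"linear":[0.002,0,0.05],"twist":[-0.003,0,0],"hand":-0.4},{"linear":[0.002,0,0.07],"twist":[-0.003,0,0],"hand":-0.4},{"linear":[0.002,0,0.082],"twist":[-0.003,0,0],"hand":-0.4},{"linear":[0.002,0,0.082],"twist":[-0.003,0,0],"hand":0.2},{"linear":[0.002,0,0.082],"twist":[-0.003,0,0],"hand":1},{"linear":[0.002,0,0.082],"twist":[-0.003,0,0],"hand":1},{"linear":[0.002,0,0.082],"twist":[-0.003,0,0],"hand":1},{"linear":[0.002,0,0.082],"twist":[-0.003,0,0],"hand":1},{"linear":[0.002,0,0.082],"twist":[-0.003,0,0],"hand":1},{"linear":[0.002,0,0.082],"twist":[-0.003,0,0],"hand":1}]'
python3 -c "
from h import *
go((.512,-.003,.005,83.4))"
```

```text
time: 4.5
position: [0.5104, -0.0028, 0.0066]
eef_rot: [-3.139, 0.0, 1.455]
force: [-6.0, 0.4, -2.7]
finger_gap: 0.0323
grasp_force: 59.5
now [ 0.5104 -0.0028  0.0066] [-179.86    0.     83.37] f [-6.   0.4 -2.7] gap 0.0323 t 4.5
lin [-0.0001  0.0016  0.0016] tw [-0.002  0.    -0.   ]
```

Gripped (gap 32 mm, 60 N). Pulling straight up.

```bash
python3 -m handwheel '[{"linear":[0,0,-0.01],"twist":[0,0,0],"hand":1},{"linear":[0,0,-0.02],"twist":[0,0,0],"hand":1},{"linear":[0,0,-0.03],"twist":[0,0,0],"hand":1},{"linear":[0,0,-0.06],"twist":[0,0,0],"hand":1},{"linear":[0,0,-0.1],"twist":[0,0,0],"hand":1},{"linear":[0,0,-0.14],"twist":[0,0,0],"hand":1},{"linear":[0,0,-0.16],"twist":[0,0,0],"hand":1},{"linear":[0,0,-0.16],"twist":[0,0,0],"hand":1},{"linear":[0,0,-0.16],"twist":[0,0,0],"hand":1}]'
python3 - <<'E'
from h import *
go((.506,.45,.16,183.4))
c=shot('wrist','w3')['img']; cv2.imwrite('pics/w3s.png',cv2.resize(cv2.cvtColor(c,cv2.COLOR_RGB2BGR),(400,300)))
E
```

```text
time: 5.25
position: [0.5158, -0.0036, 0.1716]
eef_rot: [3.129, 0.001, 1.455]
force: [-0.4, 0.1, -0.2]
finger_gap: 0.0324
grasp_force: 65.7
now [ 0.5158 -0.0036  0.1716] [1.7926e+02 4.0000e-02 8.3360e+01] f [-0.4  0.1 -0.2] gap 0.0324 t 5.25
lin [ 0.4495 -0.0624  0.0105] tw [ 0.009  0.012 -1.746]
```

View pics/w3s.png

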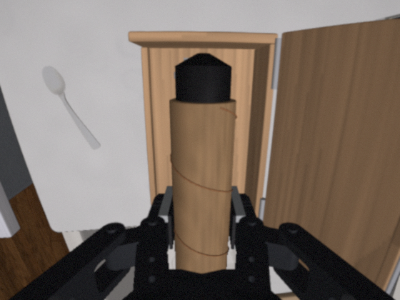

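The core hangs level and centred in the fingers, plug edge at about (285,140) in full-size pixels. Carrying it to the carton, turned to lie along it.

```bash
python3 -m handwheel '[{"linear":[0.45,-0.062,0],"twist":[0.009,0.012,-1.746],"hand":1},{"linear":[0.45,-0.062,0],"twist":[0.009,0.012,-1.746],"hand":1},{"linear":[0.45,-0.062,0],"twist":[0.009,0.012,-1.746],"hand":1},{"linear":[0.45,-0.062,0],"twist":[0.009,0.012,-1.746],"hand":1},{"linear":[0.45,-0.062,0],"twist":[0.009,0.012,-1.746],"hand":1},{"linear":[0.45,-0.062,0],"twist":[0.009,0.012,-1.746],"hand":1},{"linear":[0.45,-0.062,0],"twist":[0.009,0.012,-1.746],"hand":1},{"linear":[0.45,-0.062,0],"twist":[0.009,0.012,-1.746],"hand":1},{"linear":[0.45,-0.062,0],"twist":[0.009,0.012,-1.746],"hand":1},{"linear":[0.45,-0.062,0],"twist":[0.009,0.012,-1.746],"hand":1},{"linear":[0.45,-0.062,0],"twist":[0.009,0.012,-1.746],"hand":1},{"linear":[0.45,-0.062,0],"twist":[0.009,0.012,-1.746],"hand":1}]'
python3 -c "
from h import *
go((.506,.458,.165,183.4))"
```

```text
time: 6.3
position: [0.5004, 0.4575, 0.1638]
eef_rot: [3.139, -0.012, 2.967]
force: [0.0, -0.5, -0.5]
finger_gap: 0.0328
grasp_force: 65.8
now [0.5004 0.4575 0.1638] [179.83  -0.69 170.  ] f [ 0.  -0.5 -0.5] gap 0.0328 t 6.3
lin [-0.0054  0.0015 -0.0012] tw [ 0.004 -0.012 -0.234]
```

```bash
python3 -m handwheel '[{"linear":[-0.005,0.001,0],"twist":[0.004,-0.012,-0.234],"hand":1},{"linear":[-0.005,0.001,0.0],"twist":[0.004,-0.012,-0.234],"hand":1},{"linear":[-0.005,0.001,0.02],"twist":[0.004,-0.012,-0.234],"hand":1},{"linear":[-0.005,0.001,0.06],"twist":[0.004,-0.012,-0.234],"hand":1},{"linear":[-0.005,0.001,0.09],"twist":[0.004,-0.012,-0.234],"hand":1},{"linear":[-0.005,0.001,0.12],"twist":[0.004,-0.012,-0.234],"hand":1},{"linear":[-0.005,0.001,0.15],"twist":[0.004,-0.012,-0.234],"hand":1},{"linear":[-0.005,0.001,0.165],"twist":[0.004,-0.012,-0.234],"hand":1},{"linear":[-0.005,0.001,0.172],"twist":[0.004,-0.012,-0.234],"hand":1},{"linear":[-0.005,0.001,0.172],"twist":[0.004,-0.012,-0.234],"hand":1}]'

```

```text
time: 7.13
position: [0.5049, 0.4502, -0.0084]
eef_rot: [-3.137, -0.001, -3.094]
force: [-1.2, -0.6, -0.5]
finger_gap: 0.0323
grasp_force: 65.8
```

```bash
python3 -m handwheel '[{"linear":[0,0,0.003],"twist":[0,0,0],"hand":0},{"linear":[0,0,0.003],"twist":[0,0,0],"hand":-0.4},{"linear":[0,0,0.003],"twist":[0,0,0],"hand":-0.4},{"linear":[0,0,0.003],"twist":[0,0,0],"hand":-0.4},{"linear":[0,0,-0.03],"twist":[0,0,0],"hand":-0.4},{"linear":[0,0,-0.07],"twist":[0,0,0],"hand":-0.4},{"linear":[0,0,-0.11],"twist":[0,0,0],"hand":-0.4},{"linear":[0,0,-0.15],"twist":[0,0,0],"hand":-1},{"linear":[0,0,-0.17],"twist":[0,0,0],"hand":-1},{"linear":[0,0,-0.17],"twist":[0,0,0],"hand":-1}]'
python3 - <<'E'
from h import *
go((.6317,.2685,.165,79.4))
shot('top','t2'); shot('wrist','w4')
a=cv2.imread('pics/t2.png')[170:310,90:290]; b=cv2.imread('pics/w4.png')
cv2.imwrite('pics/v4.png',cv2.convertScaleAbs(np.hstack([cv2.resize(a,(500,350)),cv2.resize(b,(300,225)+() )if 0 else cv2.copyMakeBorder(cv2.resize(b,(300,225)),0,125,0,0,0)]),alpha=1.3,beta=10))
E
```

```text
time: 7.97
position: [0.5106, 0.4546, 0.1748]
eef_rot: [3.136, 0.017, -3.095]
force: [0.3, -0.4, 1.7]
finger_gap: 0.0857
grasp_force: 0.0
now [0.5106 0.4546 0.1748] [ 179.65    1.   -177.31] f [ 0.3 -0.4  1.7] gap 0.0857 t 7.97
lin [-0.112  -0.1916  0.0106] tw [0.02  0.007 1.803]
```

View pics/v4.png

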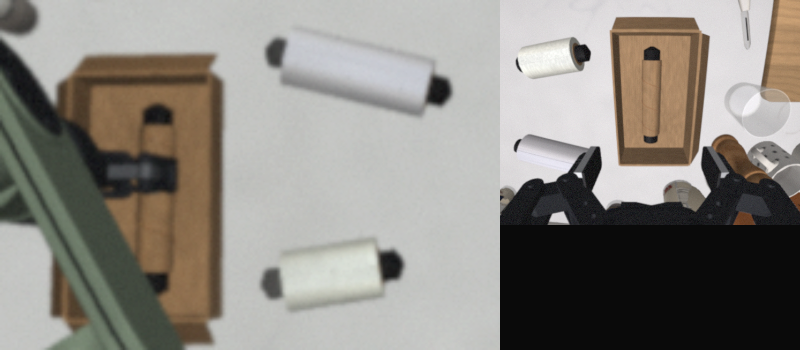

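The core lies flat in the carton and the rolls are undisturbed. Now to the foil roll.

```bash
python3 -m handwheel '[{"linear":[-0.112,-0.191,0.01],"twist":[0.02,0.007,1.803],"hand":-1},{"linear":[-0.112,-0.191,0.01],"twist":[0.02,0.007,1.803],"hand":-1},{"linear":[-0.112,-0.191,0.01],"twist":[0.02,0.007,1.803],"hand":-1},{"linear":[-0.112,-0.191,0.01],"twist":[0.02,0.007,1.803],"hand":-1},{"linear":[-0.112,-0.191,0.01],"twist":[0.02,0.007,1.803],"hand":-1},{"linear":[-0.112,-0.191,0.01],"twist":[0.02,0.007,1.803],"hand":-1},{"linear":[-0.112,-0.191,0.01],"twist":[0.02,0.007,1.803],"hand":-1},{"linear":[-0.112,-0.191,0.01],"twist":[0.02,0.007,1.803],"hand":-1},{"linear":[-0.112,-0.191,0.01],"twist":[0.02,0.007,1.803],"hand":-1},{"linear":[-0.112,-0.191,0.01],"twist":[0.02,0.007,1.803],"hand":-1},{"linear":[-0.112,-0.191,0.01],"twist":[0.02,0.007,1.803],"hand":-1},{"linear":[-0.112,-0.191,0.01],"twist":[0.02,0.007,1.803],"hand":-1}]'
python3 -c "
from h import *
go((.6317,.267,.165,79.4))"
```

```text
time: 9.07
position: [0.6253, 0.2655, 0.1523]
eef_rot: [-3.125, 0.01, 1.682]
force: [-0.6, 1.0, -0.3]
finger_gap: 0.0853
grasp_force: 0.0
now [0.6253 0.2655 0.1523] [-179.03    0.57   96.4 ] f [-0.6  1.  -0.3] gap 0.0853 t 9.07
lin [ 0.0006  0.0063 -0.0128] tw [-0.015  0.012  0.297]
```

```bash
python3 -m handwheel '[{"linear":[0.001,0.004,0],"twist":[-0.01,0.012,0.297],"hand":-1},{"linear":[0.001,0.004,0],"twist":[-0.01,0.012,0.297],"hand":-1},{"linear":[0.001,0.004,0],"twist":[-0.01,0.012,0.297],"hand":-1},{"linear":[0.001,0.004,0],"twist":[-0.01,0.012,0.297],"hand":-1},{"linear":[0.001,0.004,0],"twist":[-0.01,0.012,0.297],"hand":-1}]'
python3 - <<'E'
from h import *
np.set_printoptions(precision=4,suppress=True)
go((.6317,.267,-.014,79.4))
shot('wrist','w5'); g=cv2.imread('pics/w5.png',0).astype(int)
ax=np.array([np.sin(np.radians(10.6)),np.cos(np.radians(10.6)),0]);ex=np.array([ax[1],-ax[0],0])
C=np.array([.6317,.267,.028])
for t in(-.09,-.068,0,.068,.09): print(t,proj('w5',C+t*ax).round(),proj('w5',C+t*ax+.028*ex).round(),proj('w5',C+t*ax+[0,0,.028]).round())
u=int(proj('w5',C)[0])
print('col',u,[(r,g[r,u]) for r in range(90,300,4)])
for r in(150,190,220): print('row',r,[(c,g[r,c]) for c in range(216,350,4)])
E
```

```text
time: 9.48
position: [0.6296, 0.2672, 0.153]
eef_rot: [-3.138, 0.0, 1.393]
force: [0.2, -1.3, -1.2]
finger_gap: 0.0854
grasp_force: 0.0
now [0.6296 0.2672 0.153 ] [-179.77    0.03   79.82] f [ 0.2 -1.3 -1.2] gap 0.0854 t 9.48
lin [0.0002 0.0028 0.167 ] tw [-0.004  0.     0.007]
-0.09 [284. 283.] [313. 283.] [284. 299.]
-0.068 [285. 263.] [313. 263.] [285. 278.]
0 [285. 196.] [316. 196.] [285. 205.]
0.068 [286. 118.] [319. 118.] [286. 120.]
0.09 [286.  90.] [320.  91.] [287.  89.]
col 285 [(90, np.int64(11)), (94, np.int64(5)), (98, np.int64(12)), (102, np.int64(4)), (106, np.int64(12)), (110, np.int64(11)), (114, np.int64(22)), (118, np.int64(118)), (122, np.int64(131)), (126, np.int64(130)), (130, np.int64(130)), (134, np.int64(133)), (138, np.int64(134)), (142, np.int64(134)), (146, np.int64(132)), (150, np.int64(134)), (154, np.int64(134)), (158, np.int64(135)), (162, np.int64(135)), (166, np.int64(135)), (170, np.int64(138)), (174, np.int64(135)), (178, np.int64(134)), (182, np.int64(137)), (186, np.int64(137)), (190, np.int64(136)), (194, np.int64(135)), (198, np.int64(138)), (2
[... 2110 characters left out ...]
224, np.int64(130)), (228, np.int64(129)), (232, np.int64(129)), (236, np.int64(129)), (240, np.int64(129)), (244, np.int64(130)), (248, np.int64(129)), (252, np.int64(129)), (256, np.int64(83)), (260, np.int64(96)), (264, np.int64(112)), (268, np.int64(117)), (272, np.int64(129)), (276, np.int64(132)), (280, np.int64(136)), (284, np.int64(136)), (288, np.int64(136)), (292, np.int64(131)), (296, np.int64(135)), (300, np.int64(132)), (304, np.int64(131)), (308, np.int64(127)), (312, np.int64(114)), (316, np.int64(130)), (320, np.int64(131)), (324, np.int64(131)), (328, np.int64(129)), (332, np.int64(129)), (336, np.int64(130)), (340, np.int64(131)), (344, np.int64(133)), (348, np.int64(130))]
```

```bash
python3 -m handwheel '[{"linear":[0,0.004,0.04],"twist":[-0.003,0,0.007],"hand":-1},{"linear":[0,0.004,0.08],"twist":[-0.003,0,0.007],"hand":-1},{"linear":[0,0.004,0.11],"twist":[-0.003,0,0.007],"hand":-1},{"linear":[0,0.004,0.14],"twist":[-0.003,0,0.007],"hand":-1},{"linear":[0,0.004,0.16],"twist":[-0.003,0,0.007],"hand":-1},{"linear":[0,0.004,0.168],"twist":[-0.003,0,0.007],"hand":-1},{"linear":[0,0.004,0.168],"twist":[-0.003,0,0.007],"hand":-1},{"linear":[0,0.004,0.168],"twist":[-0.003,0,0.007],"hand":-1}]'

```

```text
time: 10.2
position: [0.6352, 0.2675, -0.0124]
eef_rot: [3.139, -0.002, 1.385]
force: [-0.5, -0.2, 0.7]
finger_gap: 0.0855
grasp_force: 0.0
```

```bash
python3 -m handwheel '[{"linear":[0,0,0],"twist":[0,0,0],"hand":0.2},{"linear":[0,0,0],"twist":[0,0,0],"hand":1},{"linear":[0,0,0],"twist":[0,0,0],"hand":1},{"linear":[0,0,0],"twist":[0,0,0],"hand":1},{"linear":[0,0,0],"twist":[0,0,0],"hand":1},{"linear":[0,0,0],"twist":[0,0,0],"hand":1},{"linear":[0,0,0],"twist":[0,0,0],"hand":1}]'

```

```text
time: 10.78
position: [0.6371, 0.2681, -0.0097]
eef_rot: [3.135, -0.004, 1.385]
force: [0.2, 0.3, 6.1]
finger_gap: 0.0544
grasp_force: 64.1
```

Foil gripped (gap 54 mm, 64 N). Lift, then carry it over the seat.

```bash
python3 -m handwheel '[{"linear":[0,0,-0.03],"twist":[0,0,0],"hand":1},{"linear":[0,0,-0.06],"twist":[0,0,0],"hand":1},{"linear":[0,0,-0.09],"twist":[0,0,0],"hand":1},{"linear":[0,0,-0.12],"twist":[0,0,0],"hand":1},{"linear":[0,0,-0.15],"twist":[0,0,0],"hand":1},{"linear":[0,0,-0.17],"twist":[0,0,0],"hand":1},{"linear":[0,0,-0.17],"twist":[0,0,0],"hand":1},{"linear":[0,0,-0.17],"twist":[0,0,0],"hand":1}]'
python3 -c "
from h import *
go((.5106,-.001,.155,83.4))"
```

```text
time: 11.45
position: [0.6351, 0.2674, 0.1586]
eef_rot: [3.136, -0.003, 1.385]
force: [-0.0, -0.2, -2.5]
finger_gap: 0.0544
grasp_force: 64.2
now [0.6351 0.2674 0.1586] [ 1.7969e+02 -1.6000e-01  7.9350e+01] f [-0.  -0.2 -2.5] gap 0.0544 t 11.45
lin [-0.2868 -0.0728  0.0024] tw [ 0.005 -0.003 -0.071]
```

```bash
python3 -m handwheel '[{"linear":[-0.287,-0.073,0],"twist":[0.005,-0.003,-0.071],"hand":1},{"linear":[-0.287,-0.073,0],"twist":[0.005,-0.003,-0.071],"hand":1},{"linear":[-0.287,-0.073,0],"twist":[0.005,-0.003,-0.071],"hand":1},{"linear":[-0.287,-0.073,0],"twist":[0.005,-0.003,-0.071],"hand":1},{"linear":[-0.287,-0.073,0],"twist":[0.005,-0.003,-0.071],"hand":1},{"linear":[-0.287,-0.073,0],"twist":[0.005,-0.003,-0.071],"hand":1},{"linear":[-0.287,-0.073,0],"twist":[0.005,-0.003,-0.071],"hand":1},{"linear":[-0.287,-0.073,0],"twist":[0.005,-0.003,-0.071],"hand":1},{"linear":[-0.287,-0.073,0],"twist":[0.005,-0.003,-0.071],"hand":1},{"linear":[-0.287,-0.073,0],"twist":[0.005,-0.003,-0.071],"hand":1},{"linear":[-0.287,-0.073,0],"twist":[0.005,-0.003,-0.071],"hand":1},{"linear":[-0.287,-0.073,0],"twist":[0.005,-0.003,-0.071],"hand":1}]'
python3 - <<'E'
from h import *
go((.5106,-.001,.155,83.4),(.5106,-.001,.04,83.4))
shot('wrist','w6'); g=cv2.imread('pics/w6.png',0).astype(int)
s=robot.sense(); T=s['position']; y=s['eef_rot'][2]; ax=np.array([np.cos(y),np.sin(y),0])
# predicted boundary/tip for foil centred d ahead of the tool, axis dz above reported TCP
for dz in(.038,.034):
  for d in(-.004,0,.004):
    C=T+d*ax+[0,0,dz]; print(dz,d,'body top edge',proj('w6',C+.068*ax+[0,0,.028]).round(1),'tip',proj('w6',C+.09*ax).round(1), proj('w6',C+.068*ax-[.0,0,.0]+.028*np.array([ax[1],-ax[0],0])).round(1))
print([(r,int(g[r,285])) for r in range(40,180,3)])
r=int(170);print([(c,int(g[r,c])) for c in range(200,370,3)])
E
```

```text
time: 12.45
position: [0.5097, 0.0, 0.156]
eef_rot: [-3.138, 0.001, 1.458]
force: [0.5, -0.5, -1.7]
finger_gap: 0.0543
grasp_force: 64.3
now [0.5097 0.     0.156 ] [-1.798e+02  5.000e-02  8.352e+01] f [ 0.5 -0.5 -1.7] gap 0.0543 t 12.45
lin [-0.0009  0.001   0.001 ] tw [-0.003  0.001  0.002]
lin [-0.0008  0.0014  0.116 ] tw [-0.003  0.001  0.002]
0.038 -0.004 body top edge [282.1 167.8] tip [282.4  90.9] [357.4 153. ]
0.038 0 body top edge [282.1 154.1] tip [282.4  79. ] [358.1 142.3]
0.038 0.004 body top edge [282.1 140.1] tip [282.4  67. ] [358.8 131.3]
0.034 -0.004 body top edge [282.2 165.1] tip [282.4  91.1] [355.2 151.4]
0.034 0 body top edge [282.2 151.9] tip [282.4  79.7] [355.8 140.9]
0.034 0.004 body top edge [282.2 138.5] tip [282.4  68. ] [356.5 130.3]
[(40, 159), (43, 154), (46, 118), (49, 126), (52, 123), (55, 120), (58, 114), (61, 68), (64, 62), (67, 68), (70, 122), (73, 124), (76, 117), (79, 11), (82, 11), (85, 8), (88, 10), (91, 8), (94, 14), (97, 19), (100, 13), (103, 21), (106, 19), (109, 19), (112, 20), (115, 28), (118, 27), (121, 20), (124, 19), (127, 24), (130, 
[... 172 characters left out ...]
164), (178, 167)]
[(200, 162), (203, 163), (206, 165), (209, 129), (212, 101), (215, 109), (218, 117), (221, 123), (224, 127), (227, 131), (230, 131), (233, 138), (236, 141), (239, 145), (242, 152), (245, 156), (248, 155), (251, 160), (254, 161), (257, 159), (260, 166), (263, 166), (266, 166), (269, 170), (272, 169), (275, 167), (278, 166), (281, 167), (284, 167), (287, 163), (290, 166), (293, 168), (296, 169), (299, 174), (302, 165), (305, 171), (308, 172), (311, 168), (314, 167), (317, 165), (320, 167), (323, 172), (326, 173), (329, 174), (332, 173), (335, 172), (338, 168), (341, 166), (344, 164), (347, 162), (350, 160), (353, 158), (356, 147), (359, 133), (362, 119), (365, 60), (368, 62)]
```

```bash
python3 - <<'E'
from h import *
T=np.array([.5158,-.0036,.1716]); y=1.455; ax=np.array([np.cos(y),np.sin(y),0]); g=cv2.imread('pics/w3.png',0).astype(int)
for d in(-.004,0,.004):
    C=T+d*ax+[0,0,.0394]; print(d,proj('w3',C+.068*ax+[0,0,.017]).round(1),'tip',proj('w3',C+.09*ax).round(1))
print([(r,int(g[r,285])) for r in range(55,165,3)])
E
```

```text
-0.004 [284.6 161.3] tip [283.7  90.6]
0 [284.6 148.8] tip [283.7  78.6]
0.004 [284.7 136. ] tip [283.7  66.4]
[(55, 138), (58, 101), (61, 80), (64, 77), (67, 103), (70, 132), (73, 112), (76, 9), (79, 13), (82, 2), (85, 17), (88, 14), (91, 3), (94, 22), (97, 23), (100, 23), (103, 28), (106, 29), (109, 28), (112, 25), (115, 31), (118, 28), (121, 31), (124, 29), (127, 29), (130, 28), (133, 35), (136, 31), (139, 36), (142, 33), (145, 73), (148, 113), (151, 110), (154, 112), (157, 113), (160, 113), (163, 109)]
```

Foil sits centred in the hand (within 1 mm) and the core was about 1 mm off, so the seat is at tool (0.5105, -0.002) with rep. z ≈ 0.008. Descend to just above the clips.

```bash
python3 -m handwheel '[{"linear":[-0.002,0.001,0.03],"twist":[-0.003,0.001,0.002],"hand":1},{"linear":[-0.002,0.001,0.06],"twist":[-0.003,0.001,0.002],"hand":1},{"linear":[-0.002,0.001,0.085],"twist":[-0.003,0.001,0.002],"hand":1},{"linear":[-0.002,0.001,0.105],"twist":[-0.003,0.001,0.002],"hand":1},{"linear":[-0.002,0.001,0.112],"twist":[-0.003,0.001,0.002],"hand":1},{"linear":[-0.002,0.001,0.112],"twist":[-0.003,0.001,0.002],"hand":1},{"linear":[-0.002,0.001,0.112],"twist":[-0.003,0.001,0.002],"hand":1},{"linear":[-0.002,0.001,0.112],"twist":[-0.003,0.001,0.002],"hand":1},{"linear":[-0.002,0.001,0.112],"twist":[-0.003,0.001,0.002],"hand":1}]'
python3 -c "
from h import *
go((.5105,-.002,.008,83.4))"
```

```text
time: 13.25
position: [0.5119, -0.0037, 0.0465]
eef_rot: [3.137, 0.001, 1.454]
force: [0.8, 0.7, -1.9]
finger_gap: 0.0549
grasp_force: 64.2
now [ 0.5119 -0.0037  0.0465] [1.7975e+02 4.0000e-02 8.3320e+01] f [ 0.8  0.7 -1.9] gap 0.0549 t 13.25
lin [ 0.0015 -0.0018  0.0385] tw [ 0.004  0.001 -0.001]
```

```bash
python3 -m handwheel '[{"linear":[0.001,-0.001,0.01],"twist":[0.003,0,0],"hand":1},{"linear":[0.001,-0.001,0.016],"twist":[0.003,0,0],"hand":1},{"linear":[0.001,-0.001,0.022],"twist":[0.003,0,0],"hand":1},{"linear":[0.001,-0.001,0.028],"twist":[0.003,0,0],"hand":1},{"linear":[0.001,-0.001,0.034],"twist":[0.003,0,0],"hand":1},{"linear":[0.001,-0.001,0.038],"twist":[0.003,0,0],"hand":1},{"linear":[0.001,-0.001,0.042],"twist":[0.003,0,0],"hand":1},{"linear":[0.001,-0.001,0.042],"twist":[0.003,0,0],"hand":1},{"linear":[0.001,-0.001,0.042],"twist":[0.003,0,0],"hand":1}]'
python3 -c "
from h import *
go((.5105,-.002,.008,83.4))"
```

```text
time: 14.0
position: [0.5097, -0.0025, 0.0075]
eef_rot: [-3.138, 0.001, 1.457]
force: [-14.4, 2.1, 37.4]
finger_gap: 0.0546
grasp_force: 68.2
now [ 0.5097 -0.0025  0.0075] [-1.7979e+02  8.0000e-02  8.3500e+01] f [-14.4   2.1  37.4] gap 0.0546 t 14.0
lin [ 0.0006  0.0007 -0.0005] tw [-0.004  0.001  0.002]
```

Stopped at z = 7.5 mm, the predicted seated height, with 37 N resisting, so it is bottomed in the cradles. Release and lift, then look.

```bash
python3 -m handwheel '[{"linear":[0,0,-0.004],"twist":[0,0,0],"hand":0},{"linear":[0,0,-0.004],"twist":[0,0,0],"hand":-0.65},{"linear":[0,0,-0.004],"twist":[0,0,0],"hand":-0.65},{"linear":[0,0,-0.004],"twist":[0,0,0],"hand":-0.65},{"linear":[0,0,-0.004],"twist":[0,0,0],"hand":-0.65},{"linear":[0,0,-0.02],"twist":[0,0,0],"hand":-0.65},{"linear":[0,0,-0.06],"twist":[0,0,0],"hand":-0.65},{"linear":[0,0,-0.10],"twist":[0,0,0],"hand":-0.65},{"linear":[0,0,-0.14],"twist":[0,0,0],"hand":-0.65},{"linear":[0,0,-0.18],"twist":[0,0,0],"hand":-0.65},{"linear":[0,0,-0.21],"twist":[0,0,0],"hand":-0.65},{"linear":[0,0,-0.21],"twist":[0,0,0],"hand":-0.65}]'
python3 - <<'E'
from h import *
go((.5105,-.002,.2,83.4))
shot('wrist','w7'); shot('scene','s7'); shot('top','t7')
a=cv2.imread('pics/w7.png'); b=cv2.imread('pics/s7.png')[140:380,220:460]
cv2.imwrite('pics/v7.png',cv2.convertScaleAbs(np.hstack([cv2.resize(a,(450,337)),cv2.resize(b,(337,337))]),alpha=1.3,beta=10))
E
```

```text
time: 15.0
position: [0.5148, -0.0034, 0.2204]
eef_rot: [3.129, 0.001, 1.454]
force: [1.1, -0.2, 0.3]
finger_gap: 0.07
grasp_force: 0.0
now [ 0.5148 -0.0034  0.2204] [1.7929e+02 8.0000e-02 8.3290e+01] f [ 1.1 -0.2  0.3] gap 0.07 t 15.0
lin [ 0.0009 -0.0047  0.0204] tw [ 0.012  0.001 -0.002]
```

View pics/v7.png

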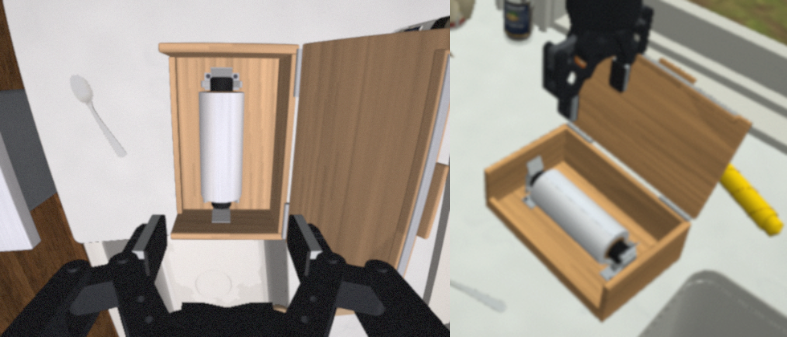

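The picture shows the silver roll seated parallel between both clips with its plugs under the clips, and the lid still leaning back. Now the lid: shut fingers, pass over it, drop behind its edge and pull it forward.

```bash
python3 -m handwheel '[{"linear":[0,0,-0.04],"twist":[0.01,0,0],"hand":1},{"linear":[0,0,-0.065],"twist":[0.01,0,0],"hand":1},{"linear":[0,0.03,-0.065],"twist":[0.01,0,0],"hand":1},{"linear":[0,0.07,-0.065],"twist":[0.01,0,0],"hand":1},{"linear":[0,0.11,-0.065],"twist":[0.01,0,0],"hand":1},{"linear":[0,0.15,-0.065],"twist":[0.01,0,0],"hand":1},{"linear":[0,0.19,-0.065],"twist":[0.01,0,0],"hand":1},{"linear":[0,0.228,-0.065],"twist":[0.01,0,0],"hand":1},{"linear":[0,0.228,-0.065],"twist":[0.01,0,0],"hand":1},{"linear":[0,0.228,-0.065],"twist":[0.01,0,0],"hand":1},{"linear":[0,0.228,-0.065],"twist":[0.01,0,0],"hand":1}]'
python3 - <<'E'
from h import *
go((.742,-.029,.17,83.4))
E
```

```text
time: 16.07
position: [0.7349, -0.0289, 0.2731]
eef_rot: [-3.123, 0.0, 1.454]
force: [-0.5, 0.1, -0.3]
finger_gap: 0.0
grasp_force: 0.0
now [ 0.7349 -0.0289  0.2731] [-1.7891e+02  1.0000e-02  8.3290e+01] f [-0.5  0.1 -0.3] gap 0.0 t 16.07
lin [0.0007 0.009  0.103 ] tw [-0.019  0.    -0.002]
```

```bash
python3 -m handwheel '[{"linear":[0,0.005,0.02],"twist":[-0.01,0,0],"hand":1},{"linear":[0,0.005,0.04],"twist":[-0.01,0,0],"hand":1},{"linear":[0,0.005,0.06],"twist":[-0.01,0,0],"hand":1},{"linear":[0,0.005,0.08],"twist":[-0.01,0,0],"hand":1},{"linear":[0,0.005,0.1],"twist":[-0.01,0,0],"hand":1},{"linear":[0,0.005,0.1],"twist":[-0.01,0,0],"hand":1},{"linear":[0,0.005,0.1],"twist":[-0.01,0,0],"hand":1}]'
python3 - <<'E'
from h import *
go((.66,-.019,.17,83.4))
E
```

```text
time: 16.65
position: [0.7379, -0.0291, 0.1767]
eef_rot: [-3.136, 0.0, 1.454]
force: [0.0, -0.7, 0.0]
finger_gap: -0.0
grasp_force: 0.0
now [ 0.7379 -0.0291  0.1767] [-1.7969e+02  2.0000e-02  8.3310e+01] f [ 0.  -0.7  0. ] gap -0.0 t 16.65
lin [ 0.001  -0.0785  0.0071] tw [-0.005  0.    -0.002]
```

```bash
python3 -m handwheel '[{"linear":[0,-0.01,0.008],"twist":[0,0,0],"hand":1},{"linear":[0,-0.025,0.008],"twist":[0,0,0],"hand":1},{"linear":[0,-0.035,0.008],"twist":[0,0,0],"hand":1},{"linear":[0,-0.045,0.008],"twist":[0,0,0],"hand":1},{"linear":[0,-0.055,0.008],"twist":[0,0,0],"hand":1},{"linear":[0,-0.065,0.008],"twist":[0,0,0],"hand":1},{"linear":[0,-0.075,0.008],"twist":[0,0,0],"hand":1},{"linear":[0,-0.085,0.008],"twist":[0,0,0],"hand":1},{"linear":[0,-0.095,0.008],"twist":[0,0,0],"hand":1},{"linear":[0,-0.105,0.008],"twist":[0,0,0],"hand":1},{"linear":[0,-0.115,0.008],"twist":[0,0,0],"hand":1}]'

```

```text
time: 17.57
position: [0.6333, -0.0169, 0.1803]
eef_rot: [3.121, 0.001, 1.454]
force: [5.7, -0.4, 18.3]
finger_gap: -0.0002
grasp_force: 11.0
```

Upward 18 N: the lid edge is catching under the finger knuckles. Raise, then continue over the top.

```bash
python3 -m handwheel '[{"linear":[0,0.003,-0.015],"twist":[0,0,0],"hand":1},{"linear":[0,0.003,-0.03],"twist":[0,0,0],"hand":1},{"linear":[0,0.003,-0.035],"twist":[0,0,0],"hand":1},{"linear":[0,0,-0.035],"twist":[0,0,0],"hand":1},{"linear":[0,-0.01,-0.035],"twist":[0,0,0],"hand":1},{"linear":[0,-0.02,-0.035],"twist":[0,0,0],"hand":1},{"linear":[0,-0.03,-0.035],"twist":[0,0,0],"hand":1}]'
python3 - <<'E'
from h import *
s=robot.sense();print(s['torque'])
go((.593,-.012,.19,83.4))
E
```

```text
time: 18.15
position: [0.5964, -0.0127, 0.2051]
eef_rot: [3.141, 0.0, 1.454]
force: [1.6, -0.3, -0.5]
finger_gap: 0.0003
grasp_force: 0.9
[-0.03013805 -0.25187885 -0.01555225]
now [ 0.5964 -0.0127  0.2051] [1.7997e+02 3.0000e-02 8.3290e+01] f [ 1.6 -0.3 -0.5] gap 0.0003 t 18.15
lin [ 0.0003 -0.0034  0.0151] tw [ 0.     0.    -0.002]
```

```bash
python3 -m handwheel '[{"linear":[0,-0.013,0.005],"twist":[0,0,0],"hand":1},{"linear":[0,-0.027,0.012],"twist":[0,0,0],"hand":1},{"linear":[0,-0.04,0.022],"twist":[0,0,0],"hand":1},{"linear":[0,-0.052,0.028],"twist":[0,0,0],"hand":1},{"linear":[0,-0.063,0.035],"twist":[0,0,0],"hand":1},{"linear":[0,-0.074,0.043],"twist":[0,0,0],"hand":1},{"linear":[0,-0.083,0.052],"twist":[0,0,0],"hand":1},{"linear":[0,-0.092,0.062],"twist":[0,0,0],"hand":1},{"linear":[0,-0.1,0.073],"twist":[0,0,0],"hand":1},{"linear":[0,-0.1,0.073],"twist":[0,0,0],"hand":1}]'
python3 - <<'E'
from h import *
go((.475,.002,.071,83.4))
c=shot('top','t8'); 
# outer face of lid: find wood pixels extent along the centre line of the dispenser
g=cv2.imread('pics/t8.png')
for nm,P in [('edge th%.1f'%t,(.593-.148*np.cos(t)+.0075*np.sin(t),-.0116+.148*np.cos(t)*.115+.08,.0815+.148*np.sin(t)+.0075*np.cos(t))) for t in(0,.3,.5,.7,1.2)]: print(nm,proj('top0',P).round())
u=int(proj('top0',(.5,.07,.1))[0]); print(u,[(r,*map(int,g[r,u])) for r in range(185,290,4)])
E
```

```text
time: 18.98
position: [0.4928, -0.0002, 0.1292]
eef_rot: [-3.133, 0.0, 1.454]
force: [-0.4, -0.3, -1.8]
finger_gap: -0.0
grasp_force: 0.0
now [ 4.928e-01 -2.000e-04  1.292e-01] [-1.7952e+02  1.0000e-02  8.3300e+01] f [-0.4 -0.3 -1.8] gap -0.0 t 18.98
lin [ 0.0001 -0.0175  0.0583] tw [-0.008  0.    -0.002]
edge th0.0 [312. 281.]
edge th0.3 [314. 277.]
edge th0.5 [316. 270.]
edge th0.7 [318. 261.]
edge th1.2 [324. 228.]
319 [(185, 142, 144, 142), (189, 140, 142, 141), (193, 141, 143, 142), (197, 142, 143, 142), (201, 138, 140, 140), (205, 142, 143, 142), (209, 107, 112, 116), (213, 63, 90, 117), (217, 68, 96, 124), (221, 66, 95, 124), (225, 69, 99, 126), (229, 63, 89, 117), (233, 72, 101, 130), (237, 72, 101, 130), (241, 70, 99, 128), (245, 73, 103, 133), (249, 70, 99, 130), (253, 73, 101, 130), (257, 75, 103, 131), (261, 76, 102, 131), (265, 81, 109, 137), (269, 75, 79, 83), (273, 80, 104, 130), (277, 82, 106, 131), (281, 135, 138, 139), (285, 137, 139, 140), (289, 137, 139, 138)]
```

The lid is following, with its edge at row 268, which is about 0.5 rad. Press it down shut.

```bash
python3 -m handwheel '[{"linear":[0,-0.006,0.01],"twist":[0,0,0],"hand":1},{"linear":[0,-0.011,0.02],"twist":[0,0,0],"hand":1},{"linear":[0,-0.014,0.03],"twist":[0,0,0],"hand":1},{"linear":[0,-0.017,0.04],"twist":[0,0,0],"hand":1},{"linear":[0,-0.018,0.048],"twist":[0,0,0],"hand":1},{"linear":[0,-0.018,0.055],"twist":[0,0,0],"hand":1},{"linear":[0,-0.018,0.06],"twist":[0,0,0],"hand":1},{"linear":[0,-0.018,0.06],"twist":[0,0,0],"hand":1},{"linear":[0,-0.018,0.06],"twist":[0,0,0],"hand":1}]'
```

```text
time: 19.78
position: [0.4788, 0.0011, 0.0714]
eef_rot: [-3.139, 0.0, 1.454]
force: [-0.1, 0.3, -0.3]
finger_gap: -0.0002
grasp_force: 0.0
```

```bash
python3 -m handwheel '[{"linear":[0,0,0.003],"twist":[0,0,0],"hand":1},{"linear":[0,0,0.006],"twist":[0,0,0],"hand":1},{"linear":[0,0,0.008],"twist":[0,0,0],"hand":1},{"linear":[0,0,0.008],"twist":[0,0,0],"hand":1},{"linear":[0,0,0.008],"twist":[0,0,0],"hand":1}]'
```

```text
time: 20.2
position: [0.4795, 0.001, 0.0703]
eef_rot: [-3.139, 0.001, 1.455]
force: [-19.3, 2.1, 46.1]
finger_gap: -0.0001
grasp_force: 23.2
```

Hard stop at z = 70.3 mm, so the tip is at the shut lid's height of 89 mm. Retreat and verify numerically.

```bash
python3 -m handwheel '[{"linear":[0,0,-0.02],"twist":[0,0,0],"hand":1},{"linear":[0,0,-0.06],"twist":[0,0,0],"hand":1},{"linear":[0,0,-0.1],"twist":[0,0,0],"hand":1},{"linear":[0.03,-0.03,-0.14],"twist":[0,0,0],"hand":1},{"linear":[0.07,-0.06,-0.16],"twist":[0,0,0],"hand":1},{"linear":[0.11,-0.06,-0.16],"twist":[0,0,0],"hand":1},{"linear":[0.15,-0.06,-0.16],"twist":[0,0,0],"hand":1},{"linear":[0.19,-0.06,-0.16],"twist":[0,0,0],"hand":1},{"linear":[0.2,-0.06,-0.16],"twist":[0,0,0],"hand":1},{"linear":[0.2,-0.06,-0.16],"twist":[0,0,0],"hand":1}]'
python3 - <<'E'
from h import *
go(); shot('top','t9'); g=cv2.imread('pics/t9.png')
for s in(.08,-.08):
  for t in(0,.06,.12):
    r=.148
    P=np.array([.593-r*np.cos(t),-.0116+r*.115*np.cos(t),.089+r*np.sin(t)])+s*np.array([.115,.993,0]); print(s,t,proj('t9',P).round(1))
  u=int(proj('t9',P)[0]); print(u,[(r,*map(int,g[r,u])) for r in range(264,300,2)])
d=cv2.absdiff(cv2.imread('pics/t2.png'),g).max(2)
for n,(y0,y1,x0,x1) in dict(short=(260,300,190,255),bottle=(95,150,250,282),jar=(120,155,294,320)).items(): print(n,(d[y0:y1,x0:x1]>40).mean())
E
```

```text
time: 21.03
position: [0.4429, 0.2114, 0.2241]
eef_rot: [-3.14, -0.002, 1.459]
force: [-0.5, -1.2, 1.0]
finger_gap: 0.0
grasp_force: 0.0
now [0.4429 0.2114 0.2241] [-1.7993e+02 -1.4000e-01  8.3620e+01] f [-0.5 -1.2  1. ] gap 0.0 t 21.03
0.08 0 [311.9 276.4]
0.08 0.06 [312.3 276.3]
0.08 0.12 [312.7 275.9]
312 [(264, 72, 101, 129), (266, 72, 100, 127), (268, 68, 94, 121), (270, 74, 103, 130), (272, 77, 104, 134), (274, 82, 111, 140), (276, 80, 94, 110), (278, 116, 120, 123), (280, 131, 134, 134), (282, 132, 134, 134), (284, 132, 134, 134), (286, 135, 137, 137), (288, 134, 136, 136), (290, 132, 134, 135), (292, 132, 135, 135), (294, 132, 136, 135), (296, 134, 137, 136), (298, 135, 137, 137)]
-0.08 0 [383.7 286.5]
-0.08 0.06 [384.7 286.4]
-0.08 0.12 [385.7 286.1]
385 [(264, 68, 97, 125), (266, 67, 95, 123), (268, 67, 94, 122), (270, 71, 101, 132), (272, 75, 105, 138), (274, 70, 99, 128), (276, 60, 86, 111), (278, 61, 86, 114), (280, 64, 89, 116), (282, 64, 91, 118), (284, 64, 91, 118), (286, 69, 92, 115), (288, 85, 93, 101), (290, 140, 143, 141), (292, 140, 142, 141), (294, 139, 141, 141), (296, 138, 141, 139), (298, 139, 140, 139)]
short 0.9084615384615384
bottle 0.0
jar 0.0
```

```bash
python3 -c "
from bench import robot
print(robot.close_job())"
```

```text
the job is handed in; nothing more can be done
None
```

I handed in the job at about 21 s, with no verdict shown: the spent core is in the carton, the foil roll is seated between both clips, the lid was pressed to a hard stop, and the bottle and jar were unmoved in the final top view; the short roll was never touched, but the arm hid it in that view.

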